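Seat the probe, then hold the calibrator's recessed reset button

TASK

Re-zero the calibrator: take the black-headed temperature probe out of its stand, stand it upright in the round well in the calibrator's metal block, fully home, and let go of it. Then take the orange-handled reset pin from its stand, put its steel tip down through the small hole in the calibrator's yellow panel and hold the recessed button fully down. The job finishes while you are still gripping the pin and holding the button down; leave the probe seated and the jar, beaker, timer and bottle where they stand.

Things in the scene. Friction and masses are not known exactly. Their poses are not given: they have to be found in the camera images.
- probe: Wireless temperature probe, upright in the blue stand at the start, 107 mm long, about 80 g. Origin on its axis at the underside of its steel flange (seating plane); +z up. Below: steel shank 12 mm diameter, 45 mm long, tapering to 8 mm over the last 4 mm. Above: flange 26 mm diameter, 5 mm thick, then a round black head, 20 mm diameter, up to 62 mm, blue ring low on it. Grip the head from above.
- reset_pin: Reset pin (stylus), upright in the wooden stand at the start, 112 mm long, about 40 g. Origin on its axis at the underside of the handle; +z up. Below: steel pin, 6 mm diameter, 50 mm long, tip slightly tapered. Above: round orange handle, 16 mm diameter, 62 mm long. Grip the handle from above.
- pin_tip (a point): The tip of the reset pin, 50 mm below its body origin on the same axis; axes as the pin's.
- probe_stand: Blue block 48 x 48 mm on a 74 x 74 mm dark foot, 60 mm tall in all, fixed to the bench; origin at the centre of its underside. A 16 mm hole in its top, 49 mm deep, holds the probe, whose flange rests on the top. The two stands may have changed places.
- pin_stand: Pale wooden block of the same size on the same foot, fixed to the bench; origin at the centre of its underside. A 10 mm hole in its top, 52 mm deep, holds the pin, whose handle rests on the top.
- calibrator: White dry-well calibrator, 150 (x) x 210 (y) x 75 mm tall, fixed to the bench; origin at the centre of its underside, z up, its front with the display facing -x (towards the robot, turned up to about 20 degrees). Flat top at 75 mm. Left of centre (+y) lies the bare metal block with the well, right (-y) the yellow panel with the pinhole.
- well (a point): Centre of the mouth of the well, level with the calibrator's top; z up, the well runs straight down. 16 mm diameter with a 2 mm chamfer, 55 mm deep: the probe is home when its flange lies flat on the metal block, its origin at this point.
- pinhole (a point): Centre of the mouth of the small hole over the button, level with the calibrator's top; z up, the hole runs straight down. 11 mm diameter with a 2 mm chamfer. The red button's top lies 22 mm below this point. The well's centre lies 104 mm away along the calibrator's y.
- reset_button (a joint): The recessed red button, 10 mm in diameter: 0 = up, 0.006 m = fully down (rigid stop). Spring: 2 N to start it, 5 N fully down; it springs back when let go.
- jar: Round jar with black cap, 58 mm diameter, 66 mm tall, behind the calibrator to the left; origin at its underside. Bystander.
- beaker: Small empty glass beaker, 46 mm diameter, 59 mm tall, at the far right; origin at its underside. Bystander.
- timer: White bench timer, 58 x 66 x 18 mm, between robot and calibrator; origin at its underside. Bystander.
- bottle: Small bottle with blue cap, 56 mm diameter, 105 mm tall, at the far left; origin at its underside. Bystander.
Not all that is in view belongs to the job. There is more than one size of the reset_pin; the one meant has the size given above.

How it is judged:
By the outcome, as a careful person would: the job done as asked, in the order asked, and still so for the second after the job is handed in, while the arm keeps its last pose, push and grip.
It also fails if it takes over 59 s, if anything falls off the work surface, if the arm or the gripper's body presses on something with over 40 N, if the wrist force passes 120 N, or if a joint passes its speed limit or range.

ROBOT

A 7-joint arm with a two-finger parallel gripper is mounted at the origin on the work surface; the furniture and walls round the work are solid. World frame = base frame: x ahead of the robot, y to its left, z up, the work surface at z = 0. Lengths are in m, angles in rad, forces in N, time in s.
With the tool pointing down it reaches from about 0.425 to 1.025 m from the base axis. Payload 3.6 kg.
Tool frame: the origin (TCP) lies at the very end of the fingers, on their centre line; the grasp point (between the pads) lies 19 mm behind it (bot.grip_depth is the distance from the TCP to the grasp point, in m); z points along the fingers, y is the line along which they close (so a half turn about z gives the same grasp; the last joint's range is limited). The gripper opens to 85 mm and grips with 20 to 120 N. Pads are 22 mm wide; open, the fingers measure 114 mm over their backs; the gripper's body (76 mm by 85 mm) begins 54 mm behind the grasp point. The pads swing forward as they close: fully open they stand 13 mm farther back than shut.
Start: joints at [1.01, 0.591, 0.048, 1.609, -0.033, 0.943, -0.034], TCP at [0.327, -0.647, 0.231] pointing down, gripper open.
Joint ranges: [-2.69, 2.69], [-0.47, 2.24], [-1.27, 1.36], [0.19, 2.51], [-1.53, 4.68], [0.08, 2.07], [-3.09, 3.09]. Speed limits (rad/s): [2.57, 2.57, 3.14, 3.14, 3.14, 3.14, 3.14].

INTERFACE

Orientations are given as a rotation vector (axis times angle).
In Python, from station import telemetry, viewer, bot, models gives the robot as it stands.
- The arm moves only by the shell command python3 -m creep 'ROWS' [FORCE]. ROWS is JSON, a list of rows, each a list of 7 numbers: the turn, a rotation vector about the world's x, y, z in rad, then the shift along the world's x, y, z in m, then the gripper command: -1 is fully open, 1 is shut, values between are in proportion. In form: [[wx, wy, wz, tx, ty, tz, grip], ...]. A call has 1 to 20 rows; each row shifts and turns the commanded pose from where the row before left it; what a row does not reach is not made up. A row lasts 1/10 s, in which the tool goes at most 50 mm and 8.59 degrees, less where a joint would pass 70% of its speed; a pose out of reach is approached as far as the arm can. A call with a gripper value outside its range is refused whole. The fingers move at their own pace and stop on an object; FORCE is the grip in N (left out, the last holds). Time passes only in rows, so rows that do not move let the fingers close. It gives the time, the measured TCP pose, the force, the opening and the grip force at its end, in the units of the state.
- telemetry.get_obs(): the state, without advancing time (a new reading comes with each control period).
- viewer.camera(name): name is "scene" or "top" or "wrist"; returns a dict with "img" (400x640x3 uint8, blue, green, red), "fx", "fy", "cx", "cy" (pixels), "k1" (the pictures are not rectified: a ray, as slopes to the right and down, at radius r is drawn at 1 + k1 r^2 times it, then the intrinsics apply), "camera_from_world" (4x4, takes a point from world to camera coordinates); the wrist camera has in their place "mount" (4x4, takes a point from camera to tool coordinates, whose origin is the TCP and whose axes are the flange's). Camera axes: x right, y down, z forward; pixel columns grow to the right and rows downward; lengths in m; the calibration is good to about 2 mm. A picture is of the moment at which its call begins: read the wrist's pose just before it. There is no depth.
- bot.finish_job(): hands the job in; it is judged then, once.
Trained networks look in a picture, given as the dict that the camera call returned (one of the last four; its "shot" number tells which), for a name from the list of things; names that differ only in an ending like _2 or _b are one class to them, and where a whole thing is asked for, a point or a joint stands for the part that bears it (a point fixed in the world has none). Each returns a list of dicts, best first, with "score" (0 to 1); they miss things now and then, are a little off and sometimes report something else, mostly with a low value. They report only what shows in the picture. A call takes as long as a camera call. They do not tell look-alikes from the thing itself.
- models.silhouettes(picture, thing): "region" (400x640 bool, what is visible of it) and "centre" ([row, column] in pixels, amid what is visible of it).
The state is a dict: "time_s": time; "qpos": joint angles; "dq": joint speeds; "joint_torque": joint torques, N m; "position": TCP position; "ee_rot": TCP orientation; "ft_force": force on the tool from outside, world axes, zero at the start; "wrist_torque": the same for the moment, N m; "width": opening from 0.0 (shut) to 1.0 (fully open); "grasp_force": force on a finger pad.
Only numpy, scipy, OpenCV 4.12 (cv2) and the standard library are available. Lean on these libraries where they do the work, as an engineer would, in place of code of your own. Each camera call takes 0.05 s, during which the arm holds its last target. There are 200 camera calls.

## Working session

There is one attempt and no reset: what is moved stays moved. The work goes in short steps, Python scripts to look and compute and a shell command to move; the robot and the scene stay as the last step left them, time stands still between calls to the robot, and variables do not carry over. Pictures are saved under pics/ and viewed, at most 14 in all, crops included, and the job is handed in when it is done.

```bash
mkdir -p pics
cat > h.py <<'E'
import numpy as np, cv2
from scipy.spatial.transform import Rotation as R
from station import telemetry, viewer, bot, models
def cam(n):
    o=telemetry.get_obs(); p=viewer.camera(n)
    if 'camera_from_world' in p: W=np.linalg.inv(np.array(p['camera_from_world']))
    else:
        T=np.eye(4); T[:3,:3]=R.from_rotvec(o['ee_rot']).as_matrix(); T[:3,3]=o['position']; W=T@np.array(p['mount'])
    p['W']=W; return p
def ray(p,r,c):
    d=np.array([(c-p['cx'])/p['fx'],(r-p['cy'])/p['fy']]); u=d.copy()
    for _ in range(20): u=d/(1+p['k1']*(u@u))
    return p['W'][:3,3], p['W'][:3,:3]@np.array([u[0],u[1],1])
def at_z(p,r,c,z):
    o,d=ray(p,r,c); return o+d*(z-o[2])/d[2]
def proj(p,X):
    q=np.linalg.inv(p['W'])@np.append(X,1); u=q[:2]/q[2]; u=u*(1+p['k1']*(u@u))
    return np.array([u[1]*p['fy']+p['cy'],u[0]*p['fx']+p['cx']])
def st():
    o=telemetry.get_obs(); print(o['time_s'],np.round(o['position'],4),np.round(o['ee_rot'],3),np.round(o['ft_force'],1),round(o['width'],3),o['grasp_force'])
E
python3 - <<'E'
from h import *
st()
for n in ('scene','top'):
    p=cam(n); cv2.imwrite(f'pics/{n}0.png',p['img']); print(n,np.round(p['W'][:3,3],3))
    for t in ('probe','reset_pin','probe_stand','pin_stand','calibrator'):
        for d in models.silhouettes(p,t)[:3]:
            print(t,round(d['score'],2),np.round(d['centre']),d['region'].sum(), np.round(at_z(p,*d['centre'],0.075),3))
E
```

```text
0.0 [ 0.3265 -0.6464  0.2301] [-3.054e+00 -7.280e-01  1.000e-03] [ 0.3 -0.1 -0.5] 1.001 0.0
scene [-0.207 -0.501  0.51 ]
probe 0.75 [215. 438.] 240 [ 0.62  -0.301  0.075]
reset_pin 0.79 [256. 409.] 546 [ 0.415 -0.304  0.075]
reset_pin 0.64 [228. 417.] 56 [ 0.531 -0.279  0.075]
probe_stand 0.96 [237. 435.] 677 [ 0.517 -0.324  0.075]
pin_stand 0.76 [269. 417.] 773 [ 0.382 -0.334  0.075]
calibrator 0.72 [210. 318.] 3627 [ 0.49  -0.033  0.075]
top [ 0.466 -0.011  1.468]
reset_pin 0.64 [260. 418.] 88 [ 0.394 -0.316  0.075]
probe_stand 0.64 [194. 406.] 513 [ 0.575 -0.284  0.075]
probe_stand 0.64 [232. 406.] 609 [ 0.468 -0.283  0.075]
pin_stand 0.78 [233. 410.] 607 [ 0.467 -0.292  0.075]
pin_stand 0.18 [200. 302.] 4044 [0.557 0.005 0.075]
calibrator 0.6 [264. 339.] 437 [ 0.384 -0.097  0.075]
calibrator 0.59 [202. 300.] 3985 [0.554 0.009 0.075]
calibrator 0.46 [234. 407.] 605 [ 0.465 -0.285  0.075]
```

View pics/scene0.png

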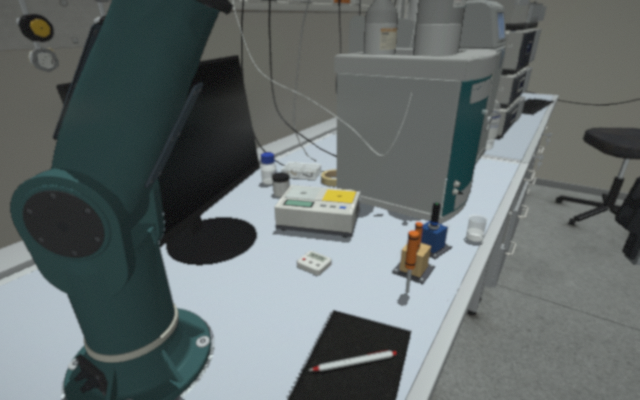

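View pics/top0.png

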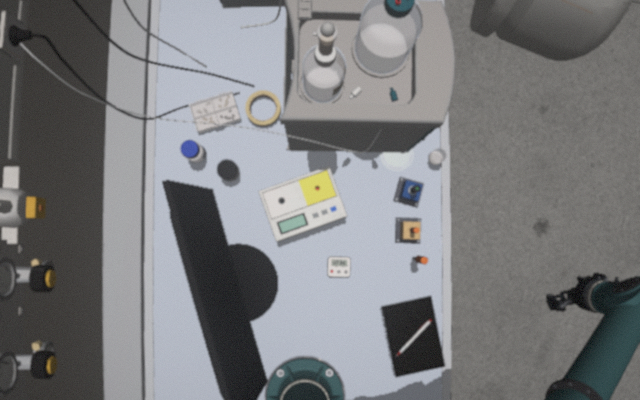

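The scene shows the calibrator at about (215,318), with the wooden stand (417,262) in front of the blue stand (433,237). A second, free-standing orange pin is at (409,250)–(403,298). In the top view the stands are at (230,408) and (191,408), and the loose pin is at (260,420). I'll move in to look from close by.

```bash
python3 -m creep '[[0,0,-0.0585,0.012,0.04,0.02,-1],[0,0,-0.0585,0.012,0.04,0.02,-1],[0,0,-0.0585,0.012,0.04,0.02,-1],[0,0,-0.0585,0.012,0.04,0.02,-1],[0,0,-0.0585,0.012,0.04,0.02,-1],[0,0,-0.0585,0.012,0.04,0.02,-1],[0,0,-0.0585,0.012,0.04,0,-1],[0,0,-0.0585,0.012,0.04,0,-1],[0,0,0,0,0,0,-1],[0,0,0,0,0,0,-1]]'
python3 - <<'E'
from h import *
st()
p=cam('wrist'); cv2.imwrite('pics/w1.png',p['img']); print(np.round(p['W'],3))
for t in ('probe','reset_pin','probe_stand','pin_stand','calibrator'):
        for d in models.silhouettes(p,t)[:3]:
            print(t,round(d['score'],2),np.round(d['centre']),d['region'].sum(), np.round(at_z(p,*d['centre'],0.06),3), np.round(at_z(p,*d['centre'],0.122),3))
E
```

```text
time_s: 1.6
position: [0.4234, -0.3262, 0.3517]
ee_rot: [3.141, 0.005, 0.001]
ft_force: [-0.4, -0.6, -0.1]
width: 0.999
grasp_force: 0.0
1.6 [ 0.4234 -0.3262  0.3517] [3.141e+00 5.000e-03 1.000e-03] [-0.4 -0.6 -0.1] 0.999 0.0
[[ 0.003 -0.952 -0.307  0.503]
 [-1.    -0.003 -0.001 -0.326]
 [-0.     0.307 -0.952  0.494]
 [ 0.     0.     0.     1.   ]]
probe 0.65 [ 20. 304.] 579 [ 0.594 -0.303  0.06 ] [ 0.581 -0.307  0.122]
reset_pin 0.49 [123. 303.] 204 [ 0.473 -0.301  0.06 ] [ 0.478 -0.304  0.122]
probe_stand 0.6 [ 38. 310.] 2466 [ 0.575 -0.311  0.06 ] [ 0.564 -0.313  0.122]
probe_stand 0.17 [68. 71.] 19962 [ 0.541 -0.008  0.06 ] [ 0.535 -0.053  0.122]
pin_stand 0.95 [116. 307.] 2387 [ 0.483 -0.307  0.06 ] [ 0.485 -0.309  0.122]
pin_stand 0.64 [ 39. 310.] 2503 [ 0.573 -0.311  0.06 ] [ 0.563 -0.313  0.122]
calibrator 0.7 [65. 74.] 20011 [ 0.545 -0.013  0.06 ] [ 0.539 -0.058  0.122]
calibrator 0.45 [121. 299.] 185 [ 0.475 -0.296  0.06 ] [ 0.479 -0.3    0.122]
```

View pics/w1.png

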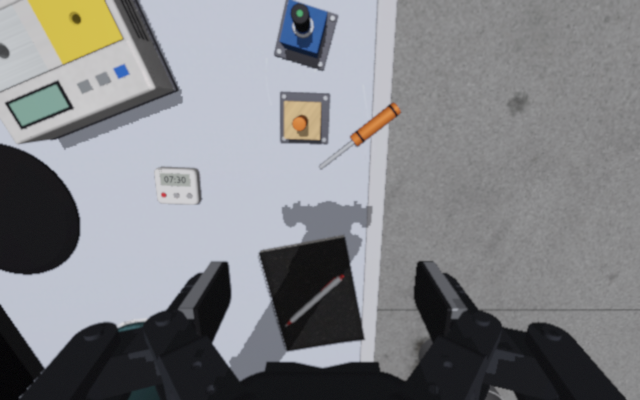

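The wrist view shows the blue stand with the probe at (300,15)–(303,32), the wooden stand with a pin at (300,123), and the second pin from (320,168) to (398,105). I'll triangulate that second pin and take side views to measure the pins.

Run:
```python
from h import *
w=cam('wrist'); s=cam('scene'); t=cam('top')
def tri(obs):
    A=np.zeros((3,3));b=np.zeros(3)
    for p,r,c in obs:
        o,d=ray(p,r,c); d/=np.linalg.norm(d); M=np.eye(3)-np.outer(d,d); A+=M;b+=M@o
    X=np.linalg.solve(A,b); return np.round(X,3),[np.round(proj(p,X)-[r,c],1) for p,r,c in obs]
print('loose tip',tri([(w,168,320),(s,298,403)]), proj(t,tri([(w,168,320),(s,298,403)])[0]))
print('loose top',tri([(w,105,397),(s,232,413)]))
print('loose h/low',tri([(w,138,355),(s,265,410)]))
print('tabletop tip',at_z(w,168,320,0),at_z(s,298,403,0),'nadir',proj(w,[.503,-.326,0]))
a=s['img'][195:315,370:490]; b=t['img'][165:285,350:470]
im=np.hstack([cv2.resize(x,(400,400),interpolation=cv2.INTER_CUBIC) for x in (a,b)])
cv2.imwrite('pics/c1.png',im)
```

```text
loose tip (array([ 0.393, -0.317, -0.016]), [array([ 1.4, -5. ]), array([1. , 4.1])]) [258.26855369 412.14365273]
loose top (array([ 0.471, -0.353,  0.126]), [array([ 22.9, -53.4]), array([-3. , 31.7])])
loose h/low (array([ 0.439, -0.339,  0.048]), [array([  8.8, -25.2]), array([ 1.5, 18.3])])
tabletop tip [ 0.39895944 -0.32512806  0.        ] [ 0.37410079 -0.31416465  0.        ] nadir [ 98.52861607 320.25426436]
```

View pics/c1.png

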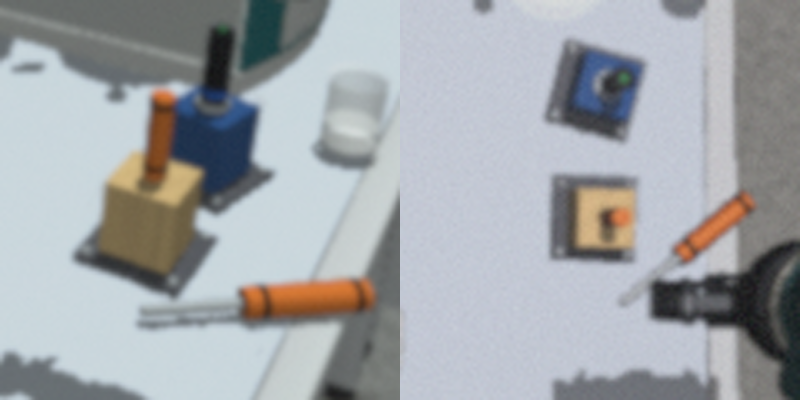

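The crop shows the pin in the wooden stand (handle from (162,92) to (155,180)) and a second pin lying flat near the bench edge. I'll measure both sizes and check whether the loose one is still moving.

Run:
```python
from h import *
w=cam('wrist'); s=cam('scene'); t=cam('top')
def crop(c,r,k,o): return (o[0]+r*k,o[1]+c*k)
k=120/400
for n,p,o,pts in (('scene',s,(195,370),[(140,310),(243,303),(375,292)]),('top',t,(165,350),[(220,300),(282,257),(355,195)])):
    X=[at_z(p,*crop(c,r,k,o),.01) for c,r in pts]; print(n,np.round(X,3).tolist(),np.linalg.norm(X[1]-X[0]),np.linalg.norm(X[2]-X[1]))
# orange mask in wrist/scene
for n,p in (('w',w),('s',s),('t',t)):
    hsv=cv2.cvtColor(p['img'],cv2.COLOR_BGR2HSV); m=((hsv[...,0]<14)&(hsv[...,1]>190)&(hsv[...,2]>90)).astype(np.uint8)
    N,l,stt,c=cv2.connectedComponentsWithStats(m)
    for i in range(1,N):
        if stt[i,4]>25: print(n,stt[i],np.round(c[i][::-1],1))
def tri(obs):
    A=np.zeros((3,3));b=np.zeros(3)
    for p,r,c in obs:
        o,d=ray(p,r,c); d/=np.linalg.norm(d); M=np.eye(3)-np.outer(d,d); A+=M;b+=M@o
    X=np.linalg.solve(A,b); return np.round(X,4),[np.round(proj(p,X)-[r,c],1) for p,r,c in obs]
print('pin top',tri([(w,123.5,299.5),(s,195+95*k,370+162*k),(t,165+217*k,350+221*k)]))
print('probe top',tri([(w,14,300),(s,195+28*k,370+221*k),(t,165+78*k,350+223*k)]))
a=w['img'][0:150,250:410]; cv2.imwrite('pics/c2.png',cv2.resize(a,(800,750),interpolation=cv2.INTER_CUBIC)[:600])
```

```text
scene [[0.402, -0.322, 0.01], [0.442, -0.373, 0.01], [0.497, -0.439, 0.01]] 0.06534951750401038 0.08550816270869849
top [[0.404, -0.323, 0.01], [0.44, -0.378, 0.01], [0.494, -0.443, 0.01]] 0.06606717658749152 0.08458161067946991
s [452 282  25   6 109] [284.2 463.7]
pin top (array([ 0.475 , -0.3003,  0.1207]), [array([ 0.8, -1.6]), array([0.2, 1.1]), array([-0.1, -0.1])])
probe top (array([ 0.5858, -0.303 ,  0.122 ]), [array([ 0.3, -2.2]), array([0.1, 1.1]), array([ 0.1, -0.1])])
```

View pics/c2.png

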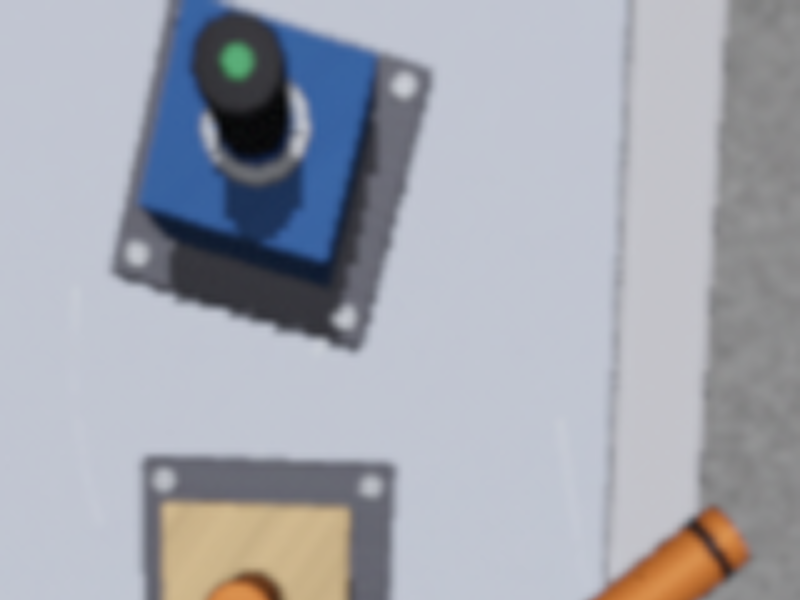

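The loose pin is about 150 mm long and lies still, so it is the wrong size. The pin in the stand has its top at z≈0.121, which fits. I'll check clearance to the machine behind and locate the well and pinhole before moving.

Run:
```python
from h import *
w=cam('wrist'); s=cam('scene'); t=cam('top')
print('machine base scene',[np.round(at_z(s,r,c,0),3).tolist() for r,c in((213,435),(196,362),(210,460))])
print('machine base top',[np.round(at_z(t,r,c,0),3).tolist() for r,c in((150,385),(152,300))])
for p,n in((t,'top'),(w,'wrist')):
    g=cv2.cvtColor(p['img'],cv2.COLOR_BGR2HSV)
    # yellow panel
    m=((g[...,0]>22)&(g[...,0]<35)&(g[...,1]>150)&(g[...,2]>120)).astype(np.uint8)
    N,l,sx,c=cv2.connectedComponentsWithStats(m); i=1+np.argmax(sx[1:,4]); x,y,ww,h,_=sx[i]
    cnt=max(cv2.findContours((l==i).astype(np.uint8),cv2.RETR_EXTERNAL,cv2.CHAIN_APPROX_NONE)[0],key=len); hull=cv2.convexHull(cnt)
    f=np.zeros_like(m); cv2.fillConvexPoly(f,hull,1); f=cv2.erode(f,np.ones((5,5)))
    hole=np.argwhere((f==1)&(l!=i)); print(n,sx[i],len(hole),hole.mean(0),np.round(at_z(p,*hole.mean(0),.075),4), 'panel c',np.round(at_z(p,*np.argwhere(f).mean(0),.075),4))
    b=cv2.minAreaRect(hull); bp=cv2.boxPoints(b); print([np.round(at_z(p,q[1],q[0],.075),3).tolist() for q in bp])
a=t['img'][160:250,250:355]; cv2.imwrite('pics/c3.png',cv2.resize(a,(700,600),interpolation=cv2.INTER_CUBIC))
```

```text
machine base scene [[0.771, -0.254, 0.0], [0.764, -0.02, 0.0], [0.827, -0.31, 0.0]]
machine base top [[0.71, -0.237, 0.0], [0.703, 0.011, 0.0]]Traceback (most recent call last):
  File "<stdin>", line 9, in <module>
    return _wrapfunc(a, 'argmax', axis=axis, out=out, **kwds)
    return bound(*args, **kwds)
ValueError: attempt to get argmax of an empty sequence
```

```bash
cat > loc.py <<'E'
from h import *
def panel(p,n):
    g=cv2.cvtColor(p['img'],cv2.COLOR_BGR2HSV)
    m=((g[...,0]>21)&(g[...,0]<36)&(g[...,1]>130)&(g[...,2]>90)).astype(np.uint8)
    N,l,sx,c=cv2.connectedComponentsWithStats(m); i=1+np.argmax(sx[1:,4])
    cnt=max(cv2.findContours((l==i).astype(np.uint8),cv2.RETR_EXTERNAL,cv2.CHAIN_APPROX_NONE)[0],key=len); hull=cv2.convexHull(cnt)
    f=np.zeros_like(m); cv2.fillConvexPoly(f,hull,1); f=cv2.erode(f,np.ones((5,5)))
    hole=np.argwhere((f==1)&(l!=i)); bp=cv2.boxPoints(cv2.minAreaRect(hull))
    print(n,sx[i],len(hole))
    if len(hole): print('hole',hole.mean(0),np.round(at_z(p,*hole.mean(0),.075),4))
    print('panel',[np.round(at_z(p,q[1],q[0],.075),3).tolist() for q in bp])
E
python3 - <<'E'
from loc import *
print(np.round(telemetry.get_obs()['qpos'],2))
w=cam('wrist');t=cam('top')
print(cv2.cvtColor(w['img'],cv2.COLOR_BGR2HSV)[30,60],cv2.cvtColor(t['img'],cv2.COLOR_BGR2HSV)[182,315])
a=t['img'][160:250,250:355]; cv2.imwrite('pics/c3.png',cv2.resize(a,(700,600),interpolation=cv2.INTER_CUBIC))
for p,n in((t,'top'),(w,'wrist')): panel(p,n)
E
```

```text
[ 0.5   0.22  0.09  1.9  -0.02  1.02 -0.97]
[ 26 159 209] [ 29 125 223]
top [318 187   3   4   6] 0
panel [[0.586, -0.039, 0.075], [0.595, -0.044, 0.075], [0.593, -0.047, 0.075], [0.584, -0.043, 0.075]]
wrist [  27    0   94   64 3791] 35
hole [18.22857143 74.71428571] [ 0.5936 -0.0375  0.075 ]
panel [[0.613, 0.014, 0.075], [0.642, -0.063, 0.075], [0.572, -0.088, 0.075], [0.54, -0.008, 0.075]]
```

View pics/c3.png

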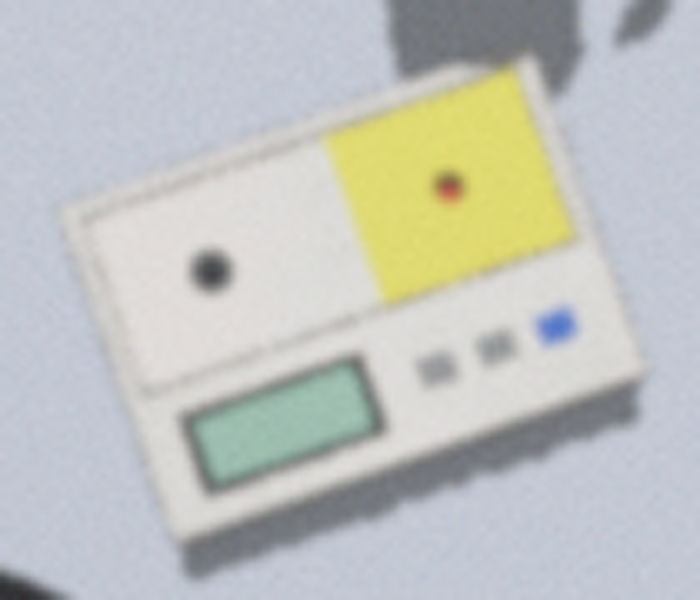

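The crop shows the well at (212,270) and the pinhole with the red button visible in it at (450,186). I'll turn the tool a quarter turn to keep the camera away from the machine, and move above the probe.

```bash
python3 -m creep '[[0,0,0.1428,0.0148,0.0021,-0.014,-1],[0,0,0.1428,0.0148,0.0021,-0.014,-1],[0,0,0.1428,0.0148,0.0021,-0.014,-1],[0,0,0.1428,0.0148,0.0021,-0.014,-1],[0,0,0.1428,0.0148,0.0021,-0.014,-1],[0,0,0.1428,0.0148,0.0021,-0.014,-1],[0,0,0.1428,0.0148,0.0021,-0.014,-1],[0,0,0.1428,0.0148,0.0021,-0.014,-1],[0,0,0.1428,0.0148,0.0021,-0.014,-1],[0,0,0.1428,0.0148,0.0021,-0.014,-1],[0,0,0.1428,0.0146,0.0022,-0.014,-1],[0,0,0,0,0,0,-1],[0,0,0,0,0,0,-1]]'
python3 - <<'E'
from loc import *
print(np.round(telemetry.get_obs()['qpos'],2))
w=cam('wrist');t=cam('top');cv2.imwrite('pics/w2.png',w['img'])
print('well top',at_z(t,200,281.3,.075),'pinhole top',at_z(t,187.4,317,.075))
print('expect probe top at',proj(w,[.5858,-.303,.122]), 'tcp px', proj(w,telemetry.get_obs()['position']))
for d in models.silhouettes(w,'probe')[:2]: print(d['score'],d['centre'],d['region'].sum())
E
```

```text
time_s: 3.75
position: [0.5851, -0.304, 0.1971]
ee_rot: [-2.224, -2.217, 0.001]
ft_force: [0.0, -0.4, 0.0]
width: 1.0
grasp_force: 0.0
[ 0.59  0.56 -0.27  1.78  0.19  0.83  0.23]
well top [0.55834475 0.06118243 0.075     ] pinhole top [ 0.59292645 -0.0367525   0.075     ]
expect probe top at [212.14304675 322.54909512] tcp px [266.30662471 320.83537796]
0.75 [198.5, 328.2] 1135
```

View pics/w2.png

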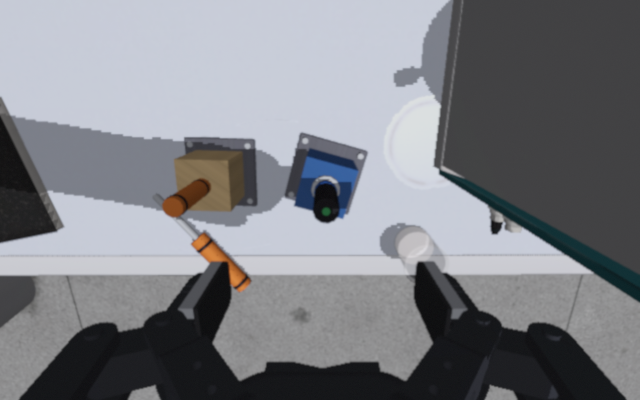

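The probe head top is at (211,326), about 2 mm from the predicted spot, with both fingers clear. Descending and gripping.

```bash
python3 -m creep '[[0,0,0,0.0005,0.0004,-0.029,-1],[0,0,0,0.0005,0.0004,-0.029,-1],[0,0,0,0.0005,0.0004,-0.029,-1],[0,0,0,0.0005,0.0003,-0.029,-1],[0,0,0,0,0,0,-1],[0,0,0,0,0,0,-0.3],[0,0,0,0,0,0,0],[0,0,0,0,0,0,0.4],[0,0,0,0,0,0,1],[0,0,0,0,0,0,1],[0,0,0,0,0,0,1],[0,0,0,0,0,0,1],[0,0,0,0,0,0,1]]' 40
```

```text
time_s: 5.2
position: [0.5881, -0.3028, 0.0826]
ee_rot: [2.221, 2.22, 0.0]
ft_force: [-1.6, 0.2, 6.2]
width: 0.22
grasp_force: 38.8
```

```bash
python3 -m creep '[[0,0,0,0,0,0.02,1],[0,0,0,0,0,0.03,1],[0,0,0,0,0,0.03,1],[0,0,0,0,0,0.03,1],[0,0,0,-0.003,0.0364,0,1],[0,0,0,-0.003,0.0364,0,1],[0,0,0,-0.003,0.0364,0,1],[0,0,0,-0.003,0.0364,0,1],[0,0,0,-0.003,0.0364,0,1],[0,0,0,-0.003,0.0364,0,1],[0,0,0,-0.003,0.0364,0,1],[0,0,0,-0.003,0.0364,0,1],[0,0,0,-0.003,0.0364,0,1],[0,0,0,-0.003,0.0364,0,1],[0,0,0,0,0,0,1],[0,0,0,0,0,0,1],[0,0,0,0,0,0,1]]'
python3 - <<'E'
from h import *
st()
ims=[]
for n in('wrist','scene','top'):
    p=cam(n); o=telemetry.get_obs()['position']
    f=o+[0,0,-.0226]  # nominal probe origin
    ax=[proj(p,f+[0,0,z]) for z in(.062,0,-.045)]; print(n,np.round(ax,1).tolist(),'well',np.round(proj(p,[.5583,.0612,.075]),1))
    for d in models.silhouettes(p,'probe')[:1]:
        yx=np.argwhere(d['region']); print(d['score'],d['centre'],yx.min(0),yx.max(0))
    c=np.round(proj(p,f)).astype(int); k=70 if n=='wrist' else 40
    r0,c0=max(0,min(400-2*k,c[0]-k)),max(0,min(640-2*k,c[1]-k)); print('crop',r0,c0,2*k)
    ims.append(cv2.resize(p['img'][r0:r0+2*k,c0:c0+2*k],(400,400),interpolation=cv2.INTER_CUBIC))
cv2.imwrite('pics/c4.png',np.hstack(ims[:2]))
E
```

```text
time_s: 6.9
position: [0.5574, 0.0601, 0.1911]
ee_rot: [2.223, 2.219, -0.002]
ft_force: [0.0, -0.7, -1.5]
width: 0.224
grasp_force: 39.4
6.9 [0.5574 0.0601 0.1911] [ 2.223e+00  2.219e+00 -2.000e-03] [ 0.  -0.7 -1.5] 0.224 39.44952964782715
wrist [[315.8, 320.8], [245.3, 321.3], [217.4, 321.5]] well [195.5 322.7]
0.72 [302.1, 162.7] [279 141] [331 196]
crop 175 251 140
scene [[138.9, 302.3], [161.1, 303.1], [176.4, 303.7]] well [192.1 304. ]
0.63 [163.4, 303.5] [141 297] [177 305]
crop 121 263 80
top [[196.1, 278.3], [197.9, 279.7], [199.1, 280.7]] well [200.  281.3]
0.66 [153.7, 193.5] [140 181] [164 205]
crop 158 240 80
```

View pics/c4.png

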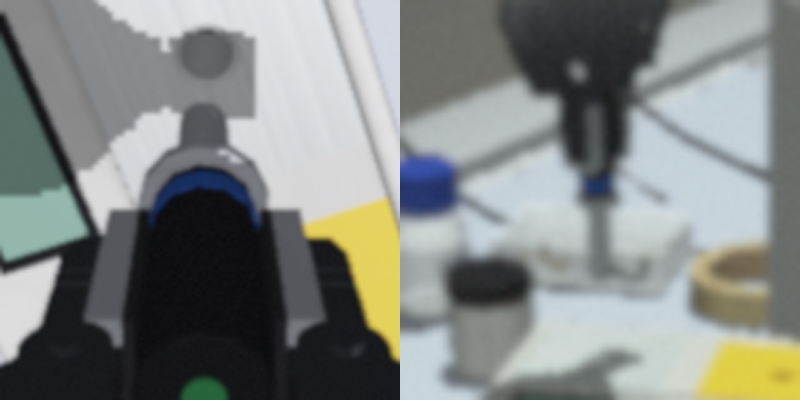

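In the crop, the tip's far edge is at (105,203) and the well mouth is at (52,205), which puts the well about 2 mm further in +y with x aligned. Starting the insertion.

```bash
python3 -m creep '[[0,0,0,0.0007,0.002,0,1],[0,0,0,0,0,-0.02,1],[0,0,0,0,0,-0.02,1],[0,0,0,0,0,-0.008,1],[0,0,0,0,0,-0.006,1],[0,0,0,0,0,-0.006,1],[0,0,0,0,0,0,1]]'
```

```text
time_s: 7.9
position: [0.5582, 0.0636, 0.131]
ee_rot: [-2.221, -2.221, 0.001]
ft_force: [-0.8, -0.8, -1.2]
width: 0.221
grasp_force: 39.4
```

```bash
python3 -m creep '[[0,0,0,0,0,-0.01,1],[0,0,0,0,0,-0.01,1],[0,0,0,0,0,-0.008,1],[0,0,0,0,0,-0.003,1],[0,0,0,0,0,0,1]]'; python3 -m creep '[[0,0,0,0,0,-0.002,1],[0,0,0,0,0,-0.002,1],[0,0,0,0,0,0,1]]'
```

```text
time_s: 8.4
position: [0.5578, 0.0636, 0.0996]
ee_rot: [-2.221, -2.221, 0.002]
ft_force: [0.4, -0.4, -1.0]
width: 0.222
grasp_force: 39.5
time_s: 8.7
position: [0.5586, 0.0637, 0.0975]
ee_rot: [2.221, 2.221, 0.001]
ft_force: [-1.5, 0.1, 6.3]
width: 0.224
grasp_force: 40.4
```

The flange touched down at the expected height (TCP 0.0975). Releasing and lifting straight up, then heading for the pin.

```bash
python3 -m creep '[[0,0,0,0,0,0,0.3],[0,0,0,0,0,0,-0.3],[0,0,0,0,0,0,-1],[0,0,0,0,0,0,-1],[0,0,0,0,0,0,-1],[0,0,0,0,0,0.03,-1],[0,0,0,0,0,0.04,-1],[0,0,0,0,0,0.04,-1],[0,0,0,-0.0075,-0.033,0,-1],[0,0,0,-0.0075,-0.033,0,-1],[0,0,0,-0.0075,-0.033,0,-1],[0,0,0,-0.0075,-0.033,0,-1],[0,0,0,-0.0075,-0.033,0,-1],[0,0,0,-0.0075,-0.033,0,-1],[0,0,0,-0.0075,-0.033,0,-1],[0,0,0,-0.0075,-0.033,0,-1],[0,0,0,-0.0075,-0.033,0,-1],[0,0,0,-0.0075,-0.033,0,-1],[0,0,0,-0.0075,-0.033,0,-1],[0,0,0,0,0,0,-1]]'
python3 - <<'E'
from h import *
st()
p=cam('wrist'); s=cam('scene'); t=cam('top')
print('exp pin top',proj(p,[.475,-.3003,.1215]))
hsv=cv2.cvtColor(p['img'],cv2.COLOR_BGR2HSV); print(p['fx'])
for d in models.silhouettes(p,'reset_pin')[:3]:
    yx=np.argwhere(d['region']); print(d['score'],d['centre'],yx.min(0),yx.max(0))
a=cv2.resize(p['img'],(640,400))[80:280,220:420]; b=s['img'][170:220,270:370]; c=t['img'][175:225,255:355]
cv2.imwrite('pics/c5.png',np.hstack([cv2.resize(a,(400,400)),np.vstack([cv2.resize(x,(400,200),interpolation=cv2.INTER_CUBIC) for x in(b,c)])]))
E
```

```text
time_s: 10.7
position: [0.4733, -0.3057, 0.206]
ee_rot: [2.231, 2.21, -0.005]
ft_force: [0.2, 0.2, -0.1]
width: 1.003
grasp_force: 0.0
10.7 [ 0.4733 -0.3057  0.206 ] [ 2.231  2.21  -0.005] [ 0.2  0.2 -0.1] 1.003 0.0
exp pin top [201.96668924 323.72409828]
318.2028545555515
0.6 [249.1, 309.7] [190 258] [285 345]
```

View pics/c5.png

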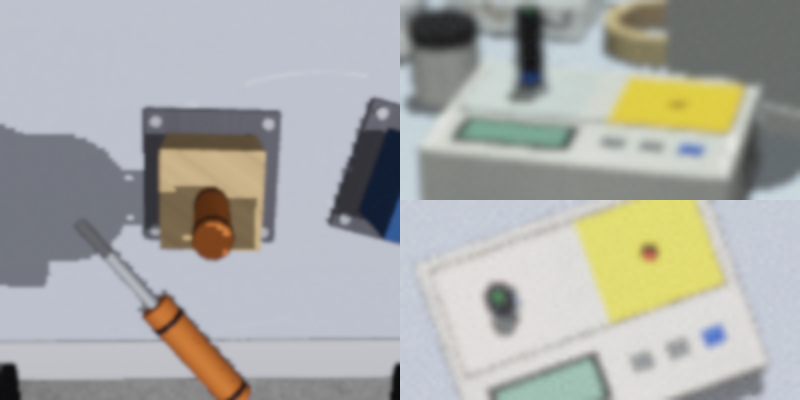

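The probe stands upright and seated in the well. The pin's handle top is at about (200,326), so I need roughly +3.7 mm in x and +6 mm in y, then down.

```bash
python3 -m creep '[[0,0,0,0.0037,0.006,0,-1],[0,0,0,0,0,-0.03,-1],[0,0,0,0,0,-0.03,-1],[0,0,0,0,0,-0.03,-1],[0,0,0,0,0,-0.032,-1],[0,0,0,0,0,0,-1],[0,0,0,0,0,0,-0.3],[0,0,0,0,0,0,0],[0,0,0,0,0,0,0.4],[0,0,0,0,0,0,1],[0,0,0,0,0,0,1],[0,0,0,0,0,0,1],[0,0,0,0,0,0,1],[0,0,0,0,0,0,1]]' 40
```

```text
time_s: 12.3
position: [0.4789, -0.2938, 0.0852]
ee_rot: [-2.222, -2.221, 0.002]
ft_force: [-1.7, 0.1, 6.1]
width: 0.173
grasp_force: 38.9
```

```bash
python3 -m creep '[[0,0,0,0,0,0.02,1],[0,0,0,0,0,0.03,1],[0,0,0,0,0,0.03,1],[0,0,0,0,0,0.03,1],[0,0,0,0.0143,0.03275,0,1],[0,0,0,0.0143,0.03275,0,1],[0,0,0,0.0143,0.03275,0,1],[0,0,0,0.0143,0.03275,0,1],[0,0,0,0.0143,0.03275,0,1],[0,0,0,0.0143,0.03275,0,1],[0,0,0,0.0143,0.03275,0,1],[0,0,0,0.0143,0.03275,0,1],[0,0,0,0,0,0,1],[0,0,0,0,0,0,1],[0,0,0,0,0,0,1],[0,0,0,0,0,0,1]]' 60
python3 - <<'E'
from h import *
st()
ims=[]
for n in('wrist','scene','top'):
    p=cam(n); o=telemetry.get_obs()['position']
    f=o+[0,0,-.0252]
    ax=[proj(p,f+[0,dy,z]) for z in(0,-.05) for dy in(0,-.005)]; print(n,np.round(ax,1).tolist(),'hole',np.round(proj(p,[.593,-.037,.075]),1))
    c=np.round(proj(p,f)).astype(int); k=60 if n=='wrist' else 40
    r0,c0=c[0]-k-(15 if n=='wrist' else 0),c[1]-k; print('crop',r0,c0,2*k)
    ims.append(cv2.resize(p['img'][r0:r0+2*k,c0:c0+2*k],(400,400),interpolation=cv2.INTER_CUBIC))
cv2.imwrite('pics/c6.png',np.hstack(ims[:2]))
E
```

```text
time_s: 13.9
position: [0.5931, -0.0334, 0.1941]
ee_rot: [2.225, 2.218, -0.002]
ft_force: [-0.2, 0.2, -0.5]
width: 0.172
grasp_force: 58.4
13.9 [ 0.5931 -0.0334  0.1941] [ 2.225e+00  2.218e+00 -2.000e-03] [-0.2  0.2 -0.5] 0.172 58.44344437122345
wrist [[242.6, 321.5], [250.4, 321.5], [213.1, 321.7], [219.5, 321.7]] hole [199.8 321.6]
crop 168 261 120
scene [[163.1, 339.2], [163.4, 340.8], [180.4, 339.1], [180.7, 340.6]] hole [195.4 340.1]
crop 123 299 80
top [[183.9, 316.1], [183.9, 318.0], [185.7, 315.8], [185.7, 317.7]] hole [187.4 317.1]
crop 144 276 80
```

View pics/c6.png

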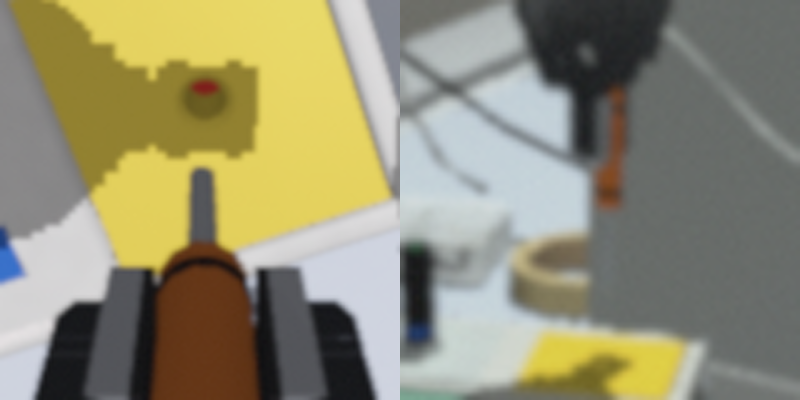

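In the wrist crop the tip's far edge is at (172,202) and the hole centre is at (98,204). The pin sits about 7 mm towards -y in the grip and is not tilted, so the correction is about +5 mm y. I'll descend to just above the mouth and measure again.

```bash
python3 -m creep '[[0,0,0,0.0005,0.005,0,1],[0,0,0,0,0,-0.015,1],[0,0,0,0,0,-0.015,1],[0,0,0,0,0,-0.007,1],[0,0,0,0,0,0,1],[0,0,0,0,0,0,1]]'
python3 - <<'E'
from h import *
o=telemetry.get_obs()['position']
p=cam('wrist'); f=o+[0,-.007,-.0252-.05]
print('tip z',f[2],'tip exp',proj(p,f),'hole',proj(p,[.593,-.036,.075]),proj(p,[.593,-.031,.075]))
c=np.round(proj(p,f)).astype(int); print('crop',c-40)
cv2.imwrite('pics/c7.png',cv2.resize(p['img'][c[0]-40:c[0]+40,c[1]-40:c[1]+40],(560,560),interpolation=cv2.INTER_CUBIC))
E
```

```text
time_s: 14.65
position: [0.5941, -0.0264, 0.1567]
ee_rot: [-2.221, -2.221, 0.001]
ft_force: [0.6, -1.0, -0.7]
width: 0.17
grasp_force: 58.5
tip z 0.08151242332692708 tip exp [222.2988559  321.53896613] hole [222.36294911 320.0532678 ] [216.13717999 320.03904774]
crop [182 282]
```

View pics/c7.png

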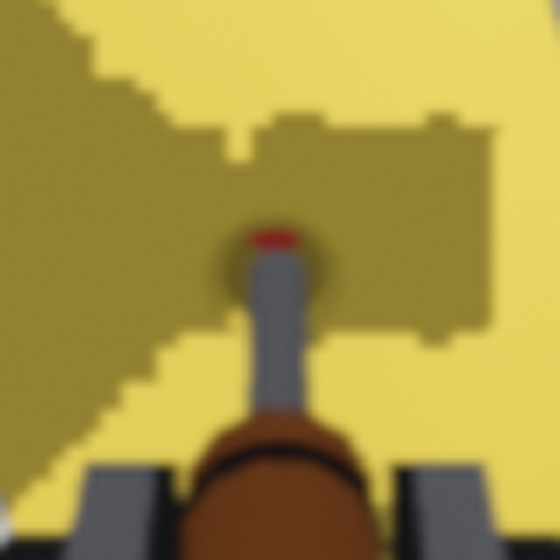

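In the crop the tip's far edge is at (250,278), and the hole's +y lip cuts the red button at row 230. That puts the hole centre at about (273,273) and the tip about 2.5–3 mm too far in +y. Correcting, then entering slowly.

```bash
python3 -m creep '[[0,0,0,-0.0006,-0.0026,0,1],[0,0,0,0,0,0,1],[0,0,0,0,0,-0.004,1],[0,0,0,0,0,-0.004,1],[0,0,0,0,0,-0.004,1],[0,0,0,0,0,-0.003,1],[0,0,0,0,0,0,1]]'
```

```text
time_s: 15.4
position: [0.5932, -0.029, 0.1416]
ee_rot: [-2.221, -2.221, 0.001]
ft_force: [1.2, 0.8, -0.8]
width: 0.168
grasp_force: 58.5
```

```bash
python3 -m creep '[[0,0,0,0,0,-0.004,1],[0,0,0,0,0,-0.004,1],[0,0,0,0,0,-0.003,1],[0,0,0,0,0,0,1]]'; python3 -m creep '[[0,0,0,0,0,-0.002,1],[0,0,0,0,0,-0.002,1],[0,0,0,0,0,0,1]]'; python3 -m creep '[[0,0,0,0,0,-0.002,1],[0,0,0,0,0,-0.002,1],[0,0,0,0,0,0,1]]'
```

```text
time_s: 15.8
position: [0.5933, -0.029, 0.1307]
ee_rot: [-2.221, -2.221, 0.001]
ft_force: [0.4, -0.1, -0.0]
width: 0.171
grasp_force: 58.5
time_s: 16.1
position: [0.594, -0.029, 0.1274]
ee_rot: [2.221, 2.221, 0.0]
ft_force: [0.5, 0.4, 1.8]
width: 0.173
grasp_force: 58.5
time_s: 16.4
position: [0.594, -0.029, 0.1234]
ee_rot: [2.221, 2.221, 0.0]
ft_force: [0.0, 1.4, 3.2]
width: 0.171
grasp_force: 58.6
```

The button's spring is building as expected. Pressing on to the stop, to about 10–15 N.

```bash
python3 -m creep '[[0,0,0,0,0,-0.001,1],[0,0,0,0,0,-0.001,1],[0,0,0,0,0,0,1],[0,0,0,0,0,0,1]]'; python3 -m creep '[[0,0,0,0,0,-0.001,1],[0,0,0,0,0,0,1],[0,0,0,0,0,0,1]]'
```

```text
time_s: 16.8
position: [0.594, -0.029, 0.1219]
ee_rot: [2.221, 2.221, 0.001]
ft_force: [-0.7, 0.2, 7.0]
width: 0.174
grasp_force: 59.2
time_s: 17.1
position: [0.5942, -0.029, 0.1216]
ee_rot: [2.221, 2.22, 0.001]
ft_force: [-1.2, 0.8, 12.4]
width: 0.178
grasp_force: 59.8
```

```bash
python3 -m creep '[[0,0,0,0,0,-0.0005,1],[0,0,0,0,0,0,1],[0,0,0,0,0,0,1],[0,0,0,0,0,0,1],[0,0,0,0,0,0,1]]'
python3 - <<'E'
from h import *
s=cam('scene'); cv2.imwrite('pics/c8.png',cv2.resize(s['img'][110:230,250:370],(560,560),interpolation=cv2.INTER_CUBIC)); st()
E
```

```text
time_s: 17.6
position: [0.5943, -0.029, 0.1215]
ee_rot: [2.221, 2.22, 0.001]
ft_force: [-1.7, 0.8, 13.7]
width: 0.17
grasp_force: 60.0
17.65 [ 0.5943 -0.029   0.1215] [2.221e+00 2.220e+00 1.000e-03] [-1.9  0.5 13.6] 0.171 59.97472822666168
```

View pics/c8.png

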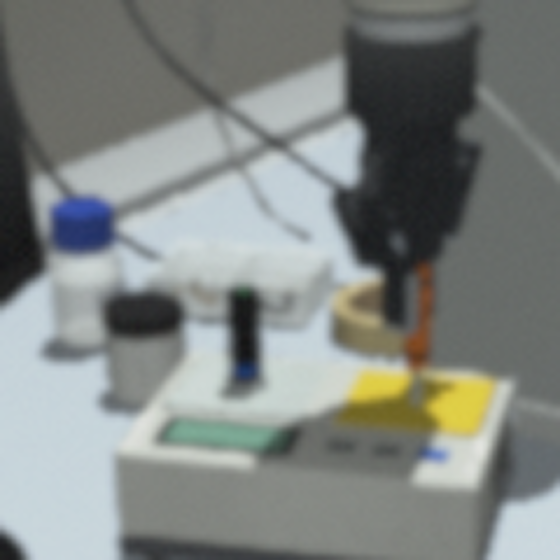

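The probe stands seated at (245,345), the pin is in the pinhole at (418,370), and the push holds steady at about 13.6 N. Handing in.

```bash
python3 -c "
from station import bot
print(bot.finish_job())"
```

```text
the job is handed in; nothing more can be done
None
```

I handed the job in at about 17.7 s: the probe is seated upright in the well and released, and the gripped pin holds the button against its stop at about 13.6 N; no verdict came back.

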